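Wedge the junction-box door open

TASK

Swing the door of the telephone junction box fully open against its stop, then take the wooden wedge and, from the inner side of the door, tap it thin end first under the outer half of the door until it jams tight and stays jammed when you let go. Ease it in gently, feeling for the pinch, without ramming the wedge or the door, and leave everything else on the bench where it lies.

Things in the scene. Friction and masses are not known exactly. Their poses are not given: they have to be found in the camera images.
- junction_box: Grey sheet-steel telephone box, fixed; carcass 120 deep (x) x 260 wide (y), 20 to 230 mm above the bench (cable glands to 256), on two steel channels. Origin: bench top below the carcass centre. Open front at x = -60 mm, towards its -x, terminal strips inside. Carries the door. Over 20 N from the wedge or 40 N from the arm bends its sheet metal.
- door (a joint): Door hinge, rad: 0 shut, 1.571 fully open at its stop. At angle q the flat grey door runs from the upright axis over hinge_foot along (-sin q, +cos q) in the box's x, y; open, its inner side looks along the box's +y. 14 mm thick (axis mid thickness), reaches 245 mm from the axis, 214 mm tall, lower edge flat. Swings lightly (0.05 N m), stays where left.
- hinge_foot (a point): Point on the bench top (z = 0) below the door's hinge axis, at x = -67, y = -125 mm in the box's frame; axes as the box's. The door hangs on height-adjustable lift-off hinges: the gap between its lower edge and the bench differs each time, 7.5 to 16.5 mm, and is not measured (its upper edge is 214 mm higher). The hinges do not give when the wedge lifts.
- wedge: Loose beech wedge, 156 long (x) x 36 mm wide, about 70 g: flat underside, top sloping evenly from 30 mm at the butt (x = -78) to 4 mm at the tip (x = +78); friction locks it. Origin: centre of the underside. Grip across the width, 20 mm from the butt, so the gripper clears the door. Jammed when pinched by 6 N or more once let go; a push of about 12 N along it does that.
- wedge_tip (a point): Middle of the wedge's thin front edge, on its underside (wedge x = +78 mm). Set under the door it slides freely until the slope meets the door's lower edge; from there the push, and the pinch with it, rises by 1.5 to 2 N for every mm.
- wedge_butt (a point): Middle of the wedge's thick rear end, on its underside (wedge x = -78 mm).
- block: Bystander: plain beech block of even thickness, 120 x 36 x 20 mm, not tapered. Origin: centre of the underside.
- screwdriver: Bystander: screwdriver, 190 mm, lying on the bench.
- handset: Bystander: black telephone receiver, 210 mm long, 50 mm high, lying on the bench.
- pliers: Bystander: combination pliers, 155 mm, lying on the bench.
- tape_roll: Bystander: roll of black tape, 80 mm across, 19 mm high.
- multimeter: Bystander: grey multimeter, 150 x 78 x 45 mm.
- parts_dish: Bystander: small steel dish, 90 mm across, 28 mm high.
Things that resemble listed ones, but are neither listed nor needed, are in the scene too. What is shaped like the wedge but green or orange is not meant.

How it is judged:
On the way, in this order (a step that is already met when the one before it is completed fails the run):
1. the door is swung open against its stop (value of joint door above 1.5 rad), for 0.2 s.
2. the wedge, held in the fingers, is driven under the door until the door pinches it (contact force between the fingers and wedge above 1 N and contact force between wedge and junction_box above 6 N and y of wedge_tip in the frame of hinge_foot below -0.01 m and y of wedge_butt in the frame of hinge_foot above 0.02 m), for 0.1 s.
At the end, for the whole second after the job is handed in: The door stands fully open (within 0.07 rad of its stop); the released wedge lies flat and still across under the outer half of the door (its centre 120 to 260 mm out from the hinge axis), tip beyond the door on the outer side, butt on the inner side, pinched by the door with at least 6 N (value of joint door above 1.5 rad and contact force between wedge and junction_box above 6 N and y of wedge_tip in the frame of hinge_foot below -0.01 m and y of wedge_butt in the frame of hinge_foot above 0.02 m and x of wedge in the frame of hinge_foot between -0.26 and -0.12 m and angle between wedge's own z axis and vertical below 0.1 rad and linear speed of wedge below 0.01 m/s); the robot touches nothing.
It fails at once if the wedge is rammed in: more than 20 N between wedge and door or box (contact force between wedge and junction_box above 20 N).
It fails at once if the arm or fingers strike or wrench the door or box with more than 40 N (contact force between any of the arm, the fingers and junction_box above 40 N).
It fails at once if another thing on the bench is moved by more than 30 mm (distance of any of block, screwdriver, handset, pliers, tape_roll, multimeter, parts_dish from where it was at the start of the episode above 0.03 m).
It also fails if it takes over 72 s, if anything falls off the work surface, if the arm or the gripper's body presses on something with over 40 N, if the wrist force passes 120 N, or if a joint passes its speed limit or range.

ROBOT

A 7-joint arm with a two-finger parallel gripper is mounted at the origin on the work surface. World frame = base frame: x ahead of the robot, y to its left, z up, the work surface at z = 0. Lengths are in m, angles in rad, forces in N, time in s.
With the tool pointing down it reaches from about 0.4 to 0.85 m from the base axis. Payload 10.4 kg.
Tool frame: the origin (TCP) lies on the centre line of the jaws, within the pads' length; the fingertips stand 11 mm ahead of it and the grasp point (between the pads) lies 8 mm behind it (tip_reach is the distance from the TCP to the fingertips, in m); z points along the fingers, y is the line along which they close (so a half turn about z gives the same grasp; the last joint's range is limited). The gripper opens to 85 mm and grips with 20 to 120 N. Pads are 22 mm wide; open, the fingers measure 114 mm over their backs; the gripper's body (76 mm by 85 mm) begins 54 mm behind the grasp point. The pads swing forward as they close: fully open they stand 13 mm farther back than shut.
Start: joints at [-1.214, 0.332, -0.065, 1.46, 0.022, 1.35, -0.088], TCP at [0.232, 0.58, 0.242] pointing down, gripper open.
Joint ranges: [-2.6, 2.6], [-0.5, 2.12], [-1.47, 1.34], [0.16, 2.42], [-1.27, 4.41], [0.06, 2.06], [-2.6, 2.6]. Speed limits (rad/s): [2.22, 2.22, 2.79, 2.79, 3.14, 3.14, 3.14].

INTERFACE

Orientations are given as a unit quaternion [x, y, z, w].
In Python, from workcell import get_obs, camera, hand_in, tip_reach gives the robot as it stands. The module is installed in compiled form; this text tells all that it offers.
- The arm moves only by the tool move_arm, never from a script. Its argument "plan" is a list of rows, each an object with "delta_pos": the shift along the tool's x, y, z in m, a list of three; "turn": the turn, a rotation vector about the tool's x, y, z in rad, a list of three; "fingers": the closure, from 0 (fully open) to 1 (shut). A call has 1 to 12 rows; each row is the pose to reach, as a shift and turn from the pose commanded when the call began, along the tool's axes at that moment; what a row does not reach only later rows make up. A row lasts 1/8 s, in which the tool goes at most 62.5 mm and 10.7 degrees, less where a joint would pass 70% of its speed; a pose out of reach is approached as far as the arm can. A call with a gripper value outside its range is refused whole. The fingers move at their own pace and stop on an object; "force" is the grip in N (left out, the last holds). Time passes only in rows, so rows that repeat a pose let the fingers close. It gives the time, the measured TCP pose, the force, the opening and the grip force at its end, in the units of the state.
- get_obs(): the state, without advancing time (a new reading comes with each control period).
- camera(name): name is "scene" or "side" or "wrist"; returns a dict with "color" (384x512x3 uint8, red, green, blue), "range_z" (384x512 float32, m along the optical axis (not along the pixel's ray), 0 where there is no reading), "fx", "fy", "cx", "cy" (pixels), "k1" (the pictures are not rectified: a ray, as slopes to the right and down, at radius r is drawn at 1 + k1 r^2 times it, then the intrinsics apply), "R" (3x3) and "t" (3): a world point X has camera coordinates R X + t; the wrist camera has in their place "tool_from_camera" (4x4, takes a point from camera to tool coordinates, whose origin is the TCP and whose axes are the flange's). Camera axes: x right, y down, z forward; pixel columns grow to the right and rows downward; lengths in m; the calibration is good to about 2 mm. A picture is of the moment at which its call begins: read the wrist's pose just before it.
- hand_in(): hands the job in; it is judged then, once.
The state is a dict: "clock": time; "joint_pos": joint angles; "joint_velocities": joint speeds; "tau": joint torques, N m; "position": TCP position; "ee_rot": TCP orientation; "ft_force": force on the tool from outside, world axes, zero at the start; "torque": the same for the moment, N m; "grip_width": opening from 0.0 (shut) to 1.0 (fully open); "grasp_force": force on a finger pad.
Only numpy, scipy, OpenCV 4.12 (cv2) and the standard library are available. Lean on these libraries where they do the work, as an engineer would, in place of code of your own. Each camera call takes 0.05 s, during which the arm holds its last target. There are 200 camera calls.

## Working session

There is one attempt and no reset: what is moved stays moved. The work goes in short steps, Python scripts to look and compute and a tool call to move; the robot and the scene stay as the last step left them, time stands still between calls to the robot, and variables do not carry over. Pictures are saved under pics/ and viewed, at most 10 in all, crops included, and the job is handed in when it is done.

Besides the shell and the picture viewer there is one more tool, called after ">>>" as name(argument=value, ...), one argument or row to a line, values as JSON. move_arm: Moves the arm, as the interface text tells. Its arguments: {"type":"object","properties":{"plan":{"type":"array","items":{"type":"object","properties":{"delta_pos":{"type":"array","items":{"type":"number"}},"turn":{"type":"array","items":{"type":"number"}},"fingers":{"type":"number"}}}},"force":{"type":"number"}},"required":["plan"]}

```bash
mkdir -p pics
cat > h.py <<'E'
import numpy as np, cv2
from scipy.spatial.transform import Rotation as Ro
from workcell import get_obs, camera, hand_in, tip_reach
def cloud(c,o=None):
    h,w=c["range_z"].shape
    v,u=np.mgrid[:h,:w]
    K=np.array([[c["fx"],0,c["cx"]],[0,c["fy"],c["cy"]],[0,0,1.]])
    p=cv2.undistortPoints(np.stack([u,v],-1).reshape(-1,1,2).astype(float),K,np.array([c["k1"],0,0,0.])).reshape(h,w,2)
    z=c["range_z"].astype(float)
    P=np.dstack([p[...,0]*z,p[...,1]*z,z])
    if "R" in c: P=(P-np.array(c["t"]))@np.array(c["R"])
    else:
        T=np.array(c["tool_from_camera"]); P=P@T[:3,:3].T+T[:3,3]
        P=P@Ro.from_quat(o["ee_rot"]).as_matrix().T+np.array(o["position"])
    P[z==0]=np.nan
    return P
def snap(n):
    o=get_obs(); c=camera(n); return c,cloud(c,o),o
def save(c,f): cv2.imwrite("pics/"+f,c["color"][...,::-1])
E
python3 - <<'E'
from h import *
o=get_obs(); print(o,tip_reach if not callable(tip_reach) else tip_reach())
ims=[]
for n in("scene","side"):
    c,P,_=snap(n); np.savez(n,P=P,c=c["color"]); save(c,n+".png")
    print(n,-np.array(c["R"]).T@c["t"])
E
```

```text
{'clock': 0.0, 'joint_pos': array([-1.21358606,  0.33285984, -0.06470431,  1.46093019,  0.02157482,
        1.34990852, -0.08854445]), 'joint_velocities': array([ 0.0006293 , -0.00118855, -0.00041767,  0.00086008,  0.00028102,
        0.00053309,  0.00161702]), 'tau': array([ 1.64767916e-04, -6.25450373e+01,  4.92552831e-02, -3.91607237e+01,
        1.62799854e-02,  9.91240988e-03, -5.11759808e-07]), 'position': array([0.23157656, 0.58012829, 0.24152875]), 'ee_rot': array([ 1.88778039e-01,  9.82019528e-01, -6.96627134e-04, -1.13539183e-04]), 'ft_force': array([-0.27465599,  0.90471377, -0.2119697 ]), 'torque': array([-0.02720919,  0.00629566,  0.02841195]), 'grasp_force': 0.0, 'grip_width': 0.9993069102014774} 0.011
scene [1.04790843 0.6321489  1.27818316]
side [ 0.22235999 -1.13265887  0.99999291]
```

View pics/scene.png

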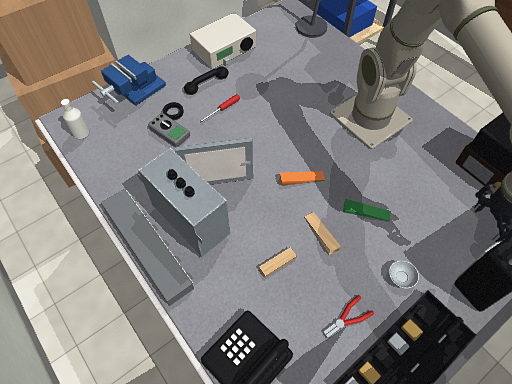

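View pics/side.png

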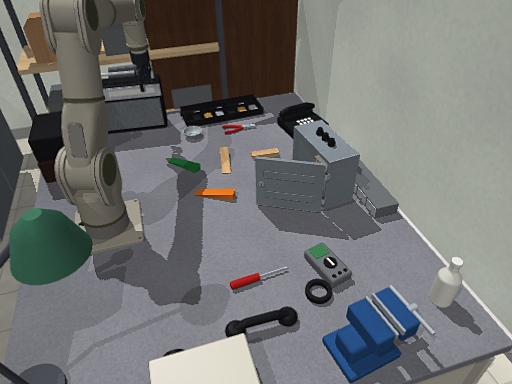

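The scene view shows the box at about (185,200) with its door partly open at (220,160), and the beech wedge at (322,233). The plain block is at (277,262); the orange and green pieces at (302,178) and (367,211) are decoys. The side view agrees: wedge at (225,160), block at (265,153), door's outer face at (290,185).

Run:
```python
from h import *
for n,boxes in (("scene",dict(wedge=(300,208,345,258),block=(255,245,300,280))),("side",dict(wedge=(215,143,236,175),block=(248,147,284,160)))):
    d=np.load(n+".npz");P=d["P"];c=d["c"]
    hsv=cv2.cvtColor(c,cv2.COLOR_RGB2HSV)
    for k,(a,b,e,f) in boxes.items():
        m=np.zeros(P.shape[:2],bool);m[b:f,a:e]=1
        m&=(hsv[...,1]>70)&(hsv[...,0]<25)&(P[...,2]>0.002)
        q=P[m];q=q[np.isfinite(q[:,0])]
        r=cv2.minAreaRect((q[:,:2]*1000).astype(np.float32))
        print(n,k,len(q),r)
        mu=q[:,:2].mean(0);_,_,V=np.linalg.svd(q[:,:2]-mu);s=(q[:,:2]-mu)@V[0]
        print(" mu",mu,"axis",V[0],[(round(lo,3),round(np.median(q[(s>=lo)&(s<lo+.02),2]),4)) for lo in np.arange(-.09,.08,.02) if ((s>=lo)&(s<lo+.02)).sum()>3])
    # table height, box top & door top slices
    Q=P.reshape(-1,3);Q=Q[np.isfinite(Q[:,0])]
    b=Q[(Q[:,0]>.3)&(Q[:,0]<1.0)&(abs(Q[:,1])<.5)]
    print("table",np.median(b[abs(b[:,2])<.01,2]))
    t=b[(b[:,2]>.222)&(b[:,2]<.236)]
    print("top slab",len(t),cv2.minAreaRect((t[:,:2]*1000).astype(np.float32)))
    np.save(n+"top.npy",t)
    W=np.zeros((400,400,3),np.uint8)
    for nn,p in enumerate(b):
        i=int((p[0]-.3)/.7*400)
        j=int((p[1]+.35)/.7*400)
        if 0<=i<400 and 0<=j<400: W[399-i,399-j]=np.maximum(W[399-i,399-j],int(np.clip(p[2]*1000,0,255)))
    cv2.imwrite(f"pics/{n}map.png",W)
a,b=[cv2.imread(f"pics/{n}map.png") for n in("scene","side")]
cv2.imwrite("pics/map.png",np.hstack([cv2.applyColorMap(a,2),cv2.applyColorMap(b,2)]))
```

```text
scene wedge 522 ((490.3645935058594, 256.82769775390625), (156.76513671875, 49.10334014892578), 80.48399353027344)
 mu [0.49853928 0.26588225] axis [0.18494522 0.98274883] [(np.float64(-0.09), np.float64(0.006)), (np.float64(-0.07), np.float64(0.0082)), (np.float64(-0.05), np.float64(0.0114)), (np.float64(-0.03), np.float64(0.0143)), (np.float64(-0.01), np.float64(0.0177)), (np.float64(0.01), np.float64(0.0207)), (np.float64(0.03), np.float64(0.0242)), (np.float64(0.05), np.float64(0.0257))]
scene block 471 ((675.9148559570312, 251.70919799804688), (37.93785095214844, 120.0355224609375), 85.28975677490234)
 mu [0.67771286 0.25383655] axis [ 0.99630076 -0.08593481] [(np.float64(-0.07), np.float64(0.0188)), (np.float64(-0.05), np.float64(0.0192)), (np.float64(-0.03), np.float64(0.0194)), (np.float64(-0.01), np.float64(0.0204)), (np.float64(0.01), np.float64(0.0192)), (np.float64(0.03), np.float64(0.0188)), (np.float64(0.05), np.float64(0.0179))]
table -0.0004323460098929735
top slab 3091 ((708.214111328125, -49.88044738769531), (327.20458984375, 264.61181640625), 6.294408321380615)
sid
[... 438 characters left out ...]
p.float64(0.0076)), (np.float64(0.05), np.float64(0.005)), (np.float64(0.07), np.float64(0.0036))]
side block 188 ((673.6336669921875, 248.42987060546875), (49.20976257324219, 121.11360931396484), 85.46989440917969)
 mu [0.67297684 0.24258423] axis [-0.99424807  0.10710169] [(np.float64(-0.07), np.float64(0.0157)), (np.float64(-0.05), np.float64(0.0158)), (np.float64(-0.03), np.float64(0.0165)), (np.float64(-0.01), np.float64(0.016)), (np.float64(0.01), np.float64(0.0163)), (np.float64(0.03), np.float64(0.0172)), (np.float64(0.05), np.float64(0.015))]
table -0.0012010500436814505
top slab 1285 ((706.37939453125, -51.727447509765625), (330.6612548828125, 267.952880859375), 6.3738322257995605)
```

View pics/map.png

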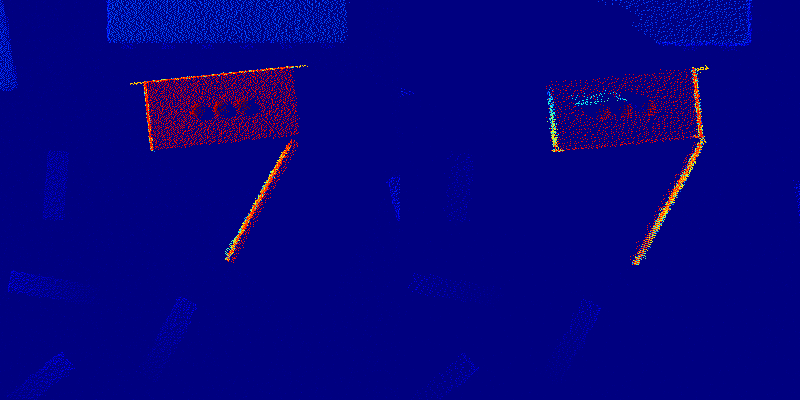

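The height map (up = +x, left = +y) shows the box, its hinge at the lower right corner (298,140), and the door leaning about 60% open toward (228,260). Next I fit the numbers.

```bash
cat > box.py <<'E'
from h import *
from scipy.optimize import least_squares
def fit(Q,x0=(.80,-.05,.115,.95)):
    # Q points on top; separate by box-frame
    t=Q[(Q[:,2]>.2)&(Q[:,2]<.24)]
    return t
E
python3 - <<'E'
from h import *
for n in("scene","side"):
    P=np.load(n+".npz")["P"];Q=P.reshape(-1,3);Q=Q[np.isfinite(Q[:,0])]
    t=Q[(Q[:,2]>.226)&(Q[:,2]<.234)&(Q[:,0]>.5)&(Q[:,0]<.95)&(abs(Q[:,1])<.25)]
    yaw=.115
    for it in range(3):
        R=np.array([[np.cos(yaw),np.sin(yaw)],[-np.sin(yaw),np.cos(yaw)]])
        b=t[:,:2]@R.T
        lo=np.array([.82,-.25]) ;
        # box pts: u along box x
        f=b[:,0]>(np.array([.752,-.04])@R.T)[0]-.012
        r=cv2.minAreaRect((b[f]*1000).astype(np.float32)) 
        e=[]
        for v in np.arange(b[f,1].min()+.03,b[f,1].max()-.03,.01):
            s=b[f][(abs(b[f,1]-v)<.005)]
            if len(s)>5:e.append((v,s[:,0].min()))
        e=np.array(e);k=np.polyfit(e[:,0],e[:,1],1);yaw-=np.arctan(k[0])
    print(n,"yaw",yaw,"u",np.percentile(b[f,0],[.5,1,99,99.5]),"v",np.percentile(b[f,1],[.5,1,99,99.5]))
    u0=np.percentile(b[f,0],.7);vc=np.percentile(b[f,1],[.5,99.5]).mean()
    hin=np.array([u0-.007,vc-.125])@R
    print(" hinge",hin,"top z",np.median(t[f,2]))
    D=Q[(Q[:,2]>.05)&(Q[:,2]<.25)&(Q[:,0]>.5)&(Q[:,0]<.95)&(abs(Q[:,1])<.25)]
    db=(D[:,:2]-hin)@R.T
    g=(db[:,0]<-.03); q=db[g];z=D[g,2]
    a=np.arctan2(-q[:,0],q[:,1]);print(" door ang med",np.median(a),"len",np.percentile(np.hypot(*q.T),[99,99.8]),"ztop",np.percentile(z,[98,99.5]))
    print(" tip",hin+ .245*np.array([-np.sin(np.median(a)),np.cos(np.median(a))])@R)
o=get_obs();print(Ro.from_quat(o["ee_rot"]).as_matrix().round(3))
E
```

```text
scene yaw 0.10304670399201372 u [0.74225484 0.74282157 0.86143931 0.86187482] v [-0.25082582 -0.2488306   0.00820762  0.00876705]
 hinge [ 0.75696418 -0.1690678 ] top z 0.22978361969598246
 door ang med 0.9215808969478744 len [0.24353104 0.24467877] ztop [0.22291662 0.22444971]
 tip [ 0.54760767 -0.04180882]
side yaw 0.08773784601731446 u [0.73945958 0.74021401 0.85997935 0.86129014] v [-0.24397662 -0.24310967  0.01430023  0.01737962]
 hinge [ 0.75067893 -0.17317829] top z 0.2285110392227181
 door ang med 1.0221827983503764 len [0.23912692 0.24106464] ztop [0.22086939 0.22264782]
 tip [ 0.53124023 -0.06422116]
[[-0.929  0.371 -0.   ]
 [ 0.371  0.929 -0.001]
 [-0.    -0.001 -1.   ]]
```

>>> move_arm(
  plan=[
    {"delta_pos": [-0.04,-0.023,0],"turn": [0,0,0.15],"fingers": 0},
    {"delta_pos": [-0.08,-0.046,0],"turn": [0,0,0.3],"fingers": 0},
    {"delta_pos": [-0.12,-0.07,0],"turn": [0,0,0.45],"fingers": 0},
    {"delta_pos": [-0.16,-0.093,0],"turn": [0,0,0.6],"fingers": 0},
    {"delta_pos": [-0.2,-0.116,0],"turn": [0,0,0.75],"fingers": 0},
    {"delta_pos": [-0.25,-0.145,0],"turn": [0,0,0.9],"fingers": 0},
    {"delta_pos": [-0.3,-0.175,0],"turn": [0,0,1.05],"fingers": 0},
    {"delta_pos": [-0.34,-0.198,0],"turn": [0,0,1.2],"fingers": 0},
    {"delta_pos": [-0.364,-0.21,0],"turn": [0,0,1.36],"fingers": 0},
    {"delta_pos": [-0.364,-0.21,0],"turn": [0,0,1.36],"fingers": 0},
    {"delta_pos": [-0.364,-0.21,0],"turn": [0,0,1.36],"fingers": 0},
  ],
)

```text
clock: 1.48
position: [0.4913, 0.2513, 0.242]
ee_rot: [0.763, 0.646, -0.0, -0.0]
ft_force: [-0.1, -0.4, -0.3]
grip_width: 1.001
grasp_force: 0.0
```

```bash
cat > wedge.py <<'E'
from h import *
c,P,o=snap("wrist"); save(c,"wrist%d.png"%int(o["clock"]*100))
hsv=cv2.cvtColor(c["color"],cv2.COLOR_RGB2HSV)
m=((hsv[...,1]>70)&(hsv[...,0]>7)&(hsv[...,0]<25)&(P[...,2]>-.005)&(P[...,2]<.06)).astype(np.uint8)
n,l,s,_=cv2.connectedComponentsWithStats(m)
print(o["position"],Ro.from_quat(o["ee_rot"]).as_matrix().round(3).tolist(),np.nanmedian(P[...,2]))
for i in range(1,n):
    if s[i,4]<800: continue
    q=P[l==i];q=q[np.isfinite(q[:,0])]
    r=cv2.minAreaRect((q[:,:2]*1000).astype(np.float32))
    mu=q[:,:2].mean(0);_,_,V=np.linalg.svd(q[:,:2]-mu,full_matrices=False);t=(q[:,:2]-mu)@V[0]
    k=np.polyfit(t,q[:,2],1); ax=V[0]*(-1 if k[0]>0 else 1)
    print(s[i],r,"tipdir",ax,"slope",k,hsv[l==i].mean(0))
    a,b=[np.percentile((q[:,:2]-mu)@e,[.5,99.5]) for e in(ax,[-ax[1],ax[0]])]
    cen=mu+ax*a.mean()+np.array([-ax[1],ax[0]])*b.mean()
    print(" len,wid",np.ptp(a),np.ptp(b),"centre",cen,"grip",cen-.058*ax,"ang",np.degrees(np.arctan2(*ax[::-1])))
E
python3 wedge.py
```

```text
[0.49125125 0.25129596 0.24200063] [[0.165, 0.986, -0.001], [0.986, -0.165, 0.0], [-0.0, -0.001, -1.0]] 0.0010403503802990238
[ 239  101   31  117 3295] ((492.4372863769531, 254.75022888183594), (154.92832946777344, 35.797271728515625), 80.10298919677734) tipdir [-0.17202774 -0.9850921 ] slope [-0.16479155  0.01900647] [ 17.03975721  90.11805766 178.99575114]
 len,wid 0.15392605390709035 0.03531804359414992 centre [0.49247775 0.25511728] grip [0.50245536 0.31225262] ang -99.90573740883384
[ 345  127   99   37 2885] ((678.3363037109375, 247.9839630126953), (41.64921188354492, 132.49778747558594), 85.67024993896484) tipdir [-0.99701449  0.07721464] slope [-0.01296428  0.01966524] [ 17.06863085  89.57850953 180.20623917]
 len,wid 0.11847694495877722 0.04038889966281611 centre [0.67161575 0.24881959] grip [0.72944259 0.24434114] ang 175.5715190027179
[ 169  274  101   59 2746] ((401.5422058105469, 41.22471237182617), (63.517696380615234, 167.74929809570312), 60.0640869140625) tipdir [-0.88640286  0.46291465] slope [0.11664841 0.01578775] [ 13.56737072 181.87072105 192.94646759]
 len,wid 0.16085850848617766 0.057665832726762234 centre [0.40343237 0.04259783] grip [0.45484373 0.01574878] ang 152.4246551767952
```

>>> move_arm(
  plan=[
    {"delta_pos": [-0.05,0.028,0],"turn": [0,0,0],"fingers": 1},
    {"delta_pos": [-0.1,0.056,0],"turn": [0,0,0],"fingers": 1},
    {"delta_pos": [-0.15,0.084,0],"turn": [0,0,0],"fingers": 1},
    {"delta_pos": [-0.2,0.112,0],"turn": [0,0,0],"fingers": 1},
    {"delta_pos": [-0.256,0.142,0.015],"turn": [0,0,0],"fingers": 1},
    {"delta_pos": [-0.256,0.142,0.04],"turn": [0,0,0],"fingers": 1},
    {"delta_pos": [-0.256,0.142,0.057],"turn": [0,0,0],"fingers": 1},
    {"delta_pos": [-0.256,0.142,0.057],"turn": [0,0,0],"fingers": 1},
  ],
)

```text
clock: 2.52
position: [0.588, -0.0238, 0.184]
ee_rot: [0.763, 0.646, -0.001, -0.001]
ft_force: [-0.4, 0.8, -0.3]
grip_width: -0.004
grasp_force: 0.0
```

>>> move_arm(
  plan=[
    {"delta_pos": [-0.012,-0.001,0],"turn": [0,0,0],"fingers": 1},
    {"delta_pos": [-0.023,-0.001,0],"turn": [0,0,0],"fingers": 1},
    {"delta_pos": [-0.035,-0.002,0],"turn": [0,0,0],"fingers": 1},
    {"delta_pos": [-0.046,-0.002,0],"turn": [0,0,0],"fingers": 1},
    {"delta_pos": [-0.058,-0.003,0],"turn": [0,0,0],"fingers": 1},
    {"delta_pos": [-0.069,-0.003,0],"turn": [0,0,0],"fingers": 1},
    {"delta_pos": [-0.081,-0.004,0],"turn": [0,0,0],"fingers": 1},
    {"delta_pos": [-0.092,-0.004,0],"turn": [0,0,0],"fingers": 1},
    {"delta_pos": [-0.104,-0.005,0],"turn": [0,0,0],"fingers": 1},
    {"delta_pos": [-0.115,-0.005,0],"turn": [0,0,0],"fingers": 1},
    {"delta_pos": [-0.127,-0.006,0],"turn": [0,0,0],"fingers": 1},
    {"delta_pos": [-0.135,-0.006,0],"turn": [0,0,0],"fingers": 1},
  ],
)

```text
clock: 4.03
position: [0.5599, -0.1588, 0.1853]
ee_rot: [0.764, 0.645, -0.0, 0.0]
ft_force: [1.0, 0.4, -0.2]
grip_width: 0.001
grasp_force: 0.0
```

>>> move_arm(
  plan=[
    {"delta_pos": [-0.003,0,0],"turn": [0,0,0],"fingers": 1},
    {"delta_pos": [-0.006,0,0],"turn": [0,0,0],"fingers": 1},
    {"delta_pos": [-0.009,0,0],"turn": [0,0,0],"fingers": 1},
  ],
)

```text
clock: 4.4
position: [0.559, -0.1652, 0.1852]
ee_rot: [0.764, 0.646, 0.001, -0.001]
ft_force: [0.3, 8.2, -0.2]
grip_width: -0.001
grasp_force: 0.0
```

```bash
cat > door.py <<'E'
from h import *
hin=np.array([.754,-.171]);yaw=.105
R=np.array([[np.cos(yaw),np.sin(yaw)],[-np.sin(yaw),np.cos(yaw)]])
for n in("scene","side"):
    c,P,o=snap(n);Q=P.reshape(-1,3);Q=Q[np.isfinite(Q[:,0])]
    Q=Q[(Q[:,2]>.06)&(Q[:,2]<.17)&(Q[:,0]>.45)&(Q[:,0]<.75)]
    b=(Q[:,:2]-hin)@R.T;f=(b[:,0]<-.03)&(b[:,0]>-.19)&(abs(b[:,1])<.06);b=b[f]
    k=np.polyfit(b[:,0],b[:,1],1);r=b[:,1]-np.polyval(k,b[:,0]);b=b[abs(r)<.008];k=np.polyfit(b[:,0],b[:,1],1)
    print(n,len(b),"slope",k,"ang",1.571-np.arctan(-k[0]))
print(o["position"],o["ft_force"],o["clock"])
E
python3 door.py
```

```text
scene 776 slope [0.001473   0.00946018] ang 1.5724730013087627
side 993 slope [ 0.00138705 -0.009589  ] ang 1.5723870524421772
[ 0.55902855 -0.16514947  0.18514894] [0.68959996 6.32936728 0.98550178] 4.45
```

>>> move_arm(
  plan=[
    {"delta_pos": [-0.009,0,0],"turn": [0,0,0],"fingers": 1},
    {"delta_pos": [-0.009,0,0],"turn": [0,0,0],"fingers": 1},
    {"delta_pos": [0.01,0,0],"turn": [0,0,0],"fingers": 1},
    {"delta_pos": [0.06,-0.015,0],"turn": [0,0,0],"fingers": 1},
    {"delta_pos": [0.11,-0.03,0],"turn": [0,0,0],"fingers": 0},
    {"delta_pos": [0.165,-0.05,0],"turn": [0,0,0],"fingers": 0},
    {"delta_pos": [0.22,-0.07,0],"turn": [0,0,0],"fingers": 0},
    {"delta_pos": [0.275,-0.085,0],"turn": [0,0,0],"fingers": 0},
    {"delta_pos": [0.33,-0.1,0],"turn": [0,0,0],"fingers": 0},
    {"delta_pos": [0.385,-0.118,0],"turn": [0,0,0],"fingers": 0},
    {"delta_pos": [0.43,-0.13,0.02],"turn": [0,0,0],"fingers": 0},
    {"delta_pos": [0.464,-0.135,0.06],"turn": [0,0,0],"fingers": 0},
  ],
)

```text
clock: 6.0
position: [0.5039, 0.3167, 0.1261]
ee_rot: [0.764, 0.646, 0.002, -0.0]
ft_force: [0.6, 0.9, 0.4]
grip_width: 0.999
grasp_force: 0.0
```

```bash
python3 door.py; python3 wedge.py
```

```text
scene 794 slope [-0.01315064  0.0093642 ] ang 1.5578501144841286
side 1002 slope [-0.01229746 -0.0096857 ] ang 1.5587031633711765
[0.50000634 0.3194654  0.11913304] [-5.90030286  1.95393098 -4.56721923] 6.05
[0.50014864 0.31676969 0.12063562] [[0.162, 0.987, -0.005], [0.987, -0.162, -0.003], [-0.004, -0.005, -1.0]] 0.0009451357445648401
[ 235  176   45  142 5461] ((492.2525634765625, 253.11618041992188), (160.18043518066406, 36.10270690917969), 80.1238021850586) tipdir [-0.17284337 -0.98494932] slope [-0.13975538  0.01935902] [ 16.93938839  92.99029482 163.83574437]
 len,wid 0.15367611155915234 0.035377079570475825 centre [0.49260395 0.25599605] grip [0.50262886 0.31312311] ang -99.9531796641262
[ 378  207  134   52 5445] ((671.6995239257812, 244.5531768798828), (49.935646057128906, 120.75952911376953), 85.54943084716797) tipdir [-0.99746901  0.07110252] slope [-0.01244853  0.01848112] [ 17.02626263  90.40716253 177.0677686 ]
 len,wid 0.11856854060136311 0.03614210456544667 centre [0.67174991 0.25132031] grip [0.72960312 0.24719636] ang 175.92268520233472
```

>>> move_arm(
  plan=[
    {"delta_pos": [-0.003,0.003,0.03],"turn": [0,0,0],"fingers": 0},
    {"delta_pos": [-0.003,0.003,0.06],"turn": [0,0,0],"fingers": 0},
    {"delta_pos": [-0.003,0.003,0.085],"turn": [0,0,0],"fingers": 0},
    {"delta_pos": [-0.003,0.003,0.1],"turn": [0,0,0],"fingers": 0},
    {"delta_pos": [-0.003,0.003,0.107],"turn": [0,0,0],"fingers": 0},
    {"delta_pos": [-0.003,0.003,0.107],"turn": [0,0,0],"fingers": 0},
    {"delta_pos": [-0.003,0.003,0.107],"turn": [0,0,0],"fingers": 0},
  ],
)

```text
clock: 7.02
position: [0.5067, 0.3103, 0.0193]
ee_rot: [0.764, 0.645, 0.001, 0.0]
ft_force: [1.3, 0.2, -0.5]
grip_width: 0.997
grasp_force: 0.0
```

>>> move_arm(
  plan=[
    {"delta_pos": [0,0,0],"turn": [0,0,0],"fingers": 0.8},
    {"delta_pos": [0,0,0],"turn": [0,0,0],"fingers": 0.8},
    {"delta_pos": [0,0,0],"turn": [0,0,0],"fingers": 0.8},
    {"delta_pos": [0,0,0],"turn": [0,0,0],"fingers": 0.8},
    {"delta_pos": [0,0,0],"turn": [0,0,0],"fingers": 0.8},
    {"delta_pos": [0,0,0],"turn": [0,0,0],"fingers": 0.8},
  ],
  force=50,
)

```text
clock: 7.78
position: [0.5065, 0.3103, 0.0188]
ee_rot: [0.764, 0.645, 0.001, -0.0]
ft_force: [-0.2, -0.3, 4.9]
grip_width: 0.409
grasp_force: 49.8
```

>>> move_arm(
  plan=[
    {"delta_pos": [0,0,-0.015],"turn": [0,0,0],"fingers": 0.8},
    {"delta_pos": [0,0,-0.03],"turn": [0,0,0],"fingers": 0.8},
    {"delta_pos": [-0.04,0.011,-0.03],"turn": [0,0,-0.04],"fingers": 0.8},
    {"delta_pos": [-0.08,0.023,-0.03],"turn": [0,0,-0.08],"fingers": 0.8},
    {"delta_pos": [-0.125,0.035,-0.03],"turn": [0,0,-0.12],"fingers": 0.8},
    {"delta_pos": [-0.17,0.048,-0.03],"turn": [0,0,-0.16],"fingers": 0.8},
    {"delta_pos": [-0.215,0.06,-0.03],"turn": [0,0,-0.2],"fingers": 0.8},
    {"delta_pos": [-0.255,0.072,-0.03],"turn": [0,0,-0.24],"fingers": 0.8},
    {"delta_pos": [-0.285,0.08,-0.03],"turn": [0,0,-0.274],"fingers": 0.8},
    {"delta_pos": [-0.305,0.086,-0.03],"turn": [0,0,-0.274],"fingers": 0.8},
    {"delta_pos": [-0.32,0.09,-0.03],"turn": [0,0,-0.274],"fingers": 0.8},
    {"delta_pos": [-0.32,0.09,-0.03],"turn": [0,0,-0.274],"fingers": 0.8},
  ],
)

```text
clock: 9.28
position: [0.5412, -0.0215, 0.0487]
ee_rot: [0.67, 0.743, 0.0, 0.0]
ft_force: [-0.3, 0.4, -1.0]
grip_width: 0.411
grasp_force: 49.4
```

```bash
cat > look.py <<'E'
from h import *
import sys
c,P,o=snap("scene");a=c["color"][120:300,170:350];c2,P2,o=snap("side");b=c2["color"][130:230,210:340]
f=lambda i:cv2.resize(i,(400,int(400*i.shape[0]/i.shape[1])),interpolation=cv2.INTER_CUBIC)
a,b=f(a),f(b);b=cv2.copyMakeBorder(b,0,a.shape[0]-b.shape[0],0,0,cv2.BORDER_CONSTANT) if a.shape[0]>=b.shape[0] else b
cv2.imwrite("pics/"+sys.argv[1],np.hstack([a,b])[...,::-1])
print(o["position"],o["ee_rot"],o["ft_force"],o["torque"])
E
python3 look.py carry.png; python3 door.py; python3 wedge.py
```

```text
[ 0.54109406 -0.02029995  0.0485745 ] [ 6.69150929e-01  7.43126489e-01  2.29609015e-04 -5.32319297e-05] [ 0.78183452  0.11825471 -0.59077209] [-0.01782887  0.01134111 -0.00168042]
scene 787 slope [-0.01331689  0.00929824] ang 1.5576838983419248
side 1007 slope [-0.01302464 -0.00961051] ang 1.55797610003201
[ 0.54100931 -0.01931733  0.04836111] [ 0.239492    1.10604949 -1.03230522] 9.425
[ 0.5409816  -0.01930668  0.04830018] [[-0.106, 0.994, -0.0], [0.994, 0.106, 0.001], [0.001, -0.0, -1.0]] 0.0009398866054014243
[    0    31   162   167 12356] ((416.1902160644531, 36.621002197265625), (53.991493225097656, 114.2462158203125), 61.321983337402344) tipdir [-0.85848325  0.51284161] slope [0.12338389 0.0210257 ] [ 13.80373907 184.46026222 195.84606669]
 len,wid 0.10323062365927163 0.0390598038616234 centre [0.42528861 0.0416266 ] grip [0.47508063 0.01188179] ang 149.1467060342949
[ 216  211   77  132 8541] ((545.0420532226562, -54.065128326416016), (50.84565734863281, 112.92945861816406), 3.246664047241211) tipdir [ 0.07537987 -0.99715489] slope [-0.04691445  0.05279972] [ 16.96663154  92.64828474 166.0820747 ]
 len,wid 0.07656921545929274 0.035213895885230606 centre [ 0.54247059 -0.03650543] grip [0.53809855 0.02132955] ang -85.67695097545747
```

View pics/carry.png

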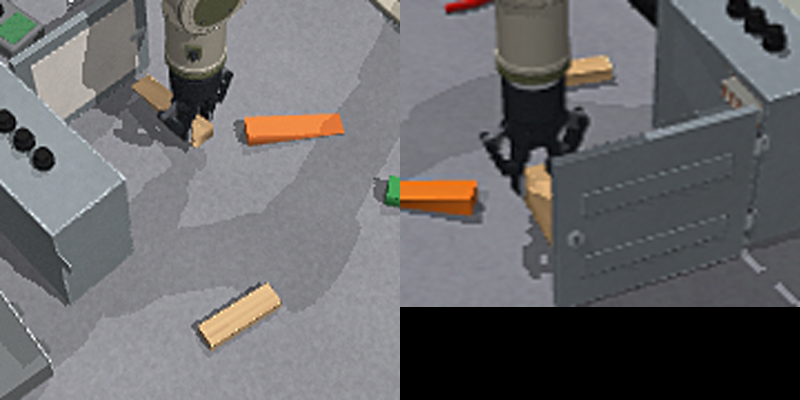

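The crop shows the wedge held at (165,110) in the left panel, tip toward the door. I check its pitch from the points on its top.

Run:
```python
from h import *
c,P,o=snap("wrist");hsv=cv2.cvtColor(c["color"],cv2.COLOR_RGB2HSV)
m=np.zeros(P.shape[:2],bool);m[205:295,210:355]=1
m&=(hsv[...,1]>60)&(hsv[...,0]<25)&np.isfinite(P[...,0])
R=Ro.from_quat(o["ee_rot"]).as_matrix()
q=(P[m]-o["position"])@R
for s in np.arange(-.15,.05,.01):
    k=(q[:,0]>=s)&(q[:,0]<s+.01)
    if k.sum()>10: print(round(s,2),k.sum(),"z",np.round(np.percentile(o["position"][2]-q[k,2],[20,50,80]),4),"y",q[k,1].min().round(3),q[k,1].max().round(3))
```

```text
-0.02 755 z [0.0537 0.0542 0.0548] y -0.018 0.018
-0.01 1081 z [0.0551 0.0558 0.0564] y -0.017 0.018
0.0 1179 z [0.0569 0.0576 0.0583] y -0.018 0.018
0.01 1520 z [0.0583 0.0591 0.0598] y -0.019 0.019
0.02 1493 z [0.0382 0.0481 0.0564] y -0.017 0.019
```

>>> move_arm(
  plan=[
    {"delta_pos": [0,0,0.012],"turn": [0,0,0],"fingers": 0.8},
    {"delta_pos": [0,0,0.022],"turn": [0,0,0],"fingers": 0.8},
    {"delta_pos": [0,0,0.027],"turn": [0,0,0],"fingers": 0.8},
    {"delta_pos": [0,0,0.0295],"turn": [0,0,0],"fingers": 0.8},
    {"delta_pos": [0,0,0.0295],"turn": [0,0,0],"fingers": 0.8},
  ],
)

```text
clock: 10.2
position: [0.5411, -0.0207, 0.0189]
ee_rot: [0.669, 0.743, 0.0, 0.0]
ft_force: [0.1, -0.3, -1.6]
grip_width: 0.412
grasp_force: 49.4
```

>>> move_arm(
  plan=[
    {"delta_pos": [-0.006,0,0],"turn": [0,0,0],"fingers": 0.8},
    {"delta_pos": [-0.012,0,0],"turn": [0,0,0],"fingers": 0.8},
    {"delta_pos": [-0.018,0,0],"turn": [0,0,0],"fingers": 0.8},
    {"delta_pos": [-0.024,0,0],"turn": [0,0,0],"fingers": 0.8},
    {"delta_pos": [-0.029,0,0],"turn": [0,0,0],"fingers": 0.8},
    {"delta_pos": [-0.034,0,0],"turn": [0,0,0],"fingers": 0.8},
    {"delta_pos": [-0.038,0,0],"turn": [0,0,0],"fingers": 0.8},
    {"delta_pos": [-0.042,0,0],"turn": [0,0,0],"fingers": 0.8},
    {"delta_pos": [-0.044,0,0],"turn": [0,0,0],"fingers": 0.8},
    {"delta_pos": [-0.044,0,0],"turn": [0,0,0],"fingers": 0.8},
  ],
)

```text
clock: 11.45
position: [0.5457, -0.0648, 0.0189]
ee_rot: [0.669, 0.743, -0.0, 0.0]
ft_force: [0.3, -0.2, 2.1]
grip_width: 0.408
grasp_force: 49.6
```

Free so far, with no contact at the door face. I continue 2 mm per row.

>>> move_arm(
  plan=[
    {"delta_pos": [-0.002,0,0],"turn": [0,0,0],"fingers": 0.8},
    {"delta_pos": [-0.004,0,0],"turn": [0,0,0],"fingers": 0.8},
    {"delta_pos": [-0.006,0,0],"turn": [0,0,0],"fingers": 0.8},
    {"delta_pos": [-0.008,0,0],"turn": [0,0,0],"fingers": 0.8},
    {"delta_pos": [-0.008,0,0],"turn": [0,0,0],"fingers": 0.8},
  ],
)

```text
clock: 12.08
position: [0.5465, -0.0719, 0.0188]
ee_rot: [0.669, 0.743, 0.0, -0.0]
ft_force: [-0.2, 5.3, 2.7]
grip_width: 0.411
grasp_force: 49.8
```

>>> move_arm(
  plan=[
    {"delta_pos": [-0.002,0,0],"turn": [0,0,0],"fingers": 0.8},
    {"delta_pos": [-0.004,0,0],"turn": [0,0,0],"fingers": 0.8},
    {"delta_pos": [-0.004,0,0],"turn": [0,0,0],"fingers": 0.8},
  ],
)

```text
clock: 12.45
position: [0.5469, -0.074, 0.0188]
ee_rot: [0.668, 0.744, 0.001, -0.001]
ft_force: [-2.1, 10.4, 5.5]
grip_width: 0.414
grasp_force: 50.3
```

>>> move_arm(
  plan=[
    {"delta_pos": [-0.002,0,0],"turn": [0,0,0],"fingers": 0.8},
    {"delta_pos": [-0.004,0,0],"turn": [0,0,0],"fingers": 0.8},
    {"delta_pos": [-0.004,0,0],"turn": [0,0,0],"fingers": 0.8},
  ],
)

```text
clock: 12.82
position: [0.5473, -0.0759, 0.0188]
ee_rot: [0.668, 0.744, 0.001, -0.002]
ft_force: [-3.3, 17.0, 8.1]
grip_width: 0.41
grasp_force: 50.7
```

>>> move_arm(
  plan=[
    {"delta_pos": [0,0,0],"turn": [0,0,0],"fingers": 0.5},
    {"delta_pos": [0,0,0],"turn": [0,0,0],"fingers": 0.4},
    {"delta_pos": [0,0,0],"turn": [0,0,0],"fingers": 0.2},
    {"delta_pos": [0,0,0],"turn": [0,0,0],"fingers": 0.2},
  ],
)

```text
clock: 13.32
position: [0.5472, -0.0807, 0.0187]
ee_rot: [0.669, 0.743, -0.0, 0.0]
ft_force: [-0.8, -0.1, -0.1]
grip_width: 0.796
grasp_force: 0.0
```

```bash
python3 door.py; python3 wedge.py; python3 look.py rel.png
```

```text
scene 778 slope [-0.00079691  0.0091897 ] ang 1.5702030864944856
side 997 slope [-0.00274276 -0.01003984] ang 1.5682572449435417
[ 0.54723067 -0.08060778  0.0187171 ] [0.05872763 0.15185441 0.23365823] 13.375
[ 0.5472487  -0.08048976  0.01873165] [[-0.105, 0.995, -0.0], [0.995, 0.105, -0.0], [-0.0, -0.0, -1.0]] 0.00089858940782514
[   0    0  133   82 7887] ((446.6116027832031, 15.266849517822266), (70.24077606201172, 34.96070861816406), 12.368934631347656) tipdir [0.99654197 0.08309094] slope [-0.17338216  0.02363151] [ 13.24457969 190.70305566 171.76746545]
 len,wid 0.04792871089046287 0.029867345290815785 centre [0.45537264 0.01569446] grip [0.3975732  0.01087519] ang 4.766255360063056
[ 217  203   78  140 9366] ((551.1337890625, -100.38374328613281), (39.73566818237305, 92.77755737304688), 4.100455284118652) tipdir [ 0.07166477 -0.99742877] slope [-0.06610507  0.02349184] [ 17.01985906  91.98227632 170.53469998]
 len,wid 0.0817593036437122 0.03523750607485525 centre [ 0.54880412 -0.09543728] grip [ 0.54464756 -0.03758641] ang -85.89038841924057
[ 0.54727239 -0.0803681   0.01877367] [ 6.69075668e-01  7.43194289e-01  1.58059256e-06 -7.09037529e-06] [-0.94600391  0.31084151 -0.14570459] [-0.00415367  0.01781441 -0.04429205]
```

View pics/rel.png

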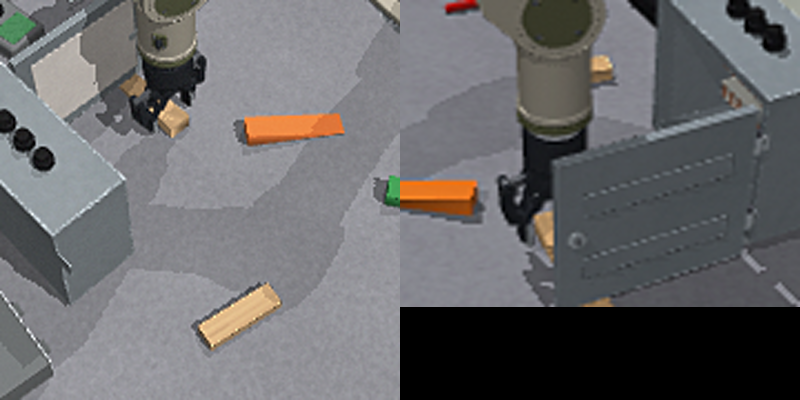

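>>> move_arm(
  plan=[
    {"delta_pos": [0,0,0],"turn": [0,0,0],"fingers": 0},
    {"delta_pos": [0.003,0,0],"turn": [0,0,0],"fingers": 0},
    {"delta_pos": [0.003,0,-0.01],"turn": [0,0,0],"fingers": 0},
    {"delta_pos": [0.003,0,-0.03],"turn": [0,0,0],"fingers": 0},
    {"delta_pos": [0.003,0,-0.06],"turn": [0,0,0],"fingers": 0},
    {"delta_pos": [0.03,0,-0.1],"turn": [0,0,0],"fingers": 0},
    {"delta_pos": [0.07,0,-0.14],"turn": [0,0,0],"fingers": 0},
    {"delta_pos": [0.1,0,-0.17],"turn": [0,0,0],"fingers": 0},
    {"delta_pos": [0.1,0,-0.17],"turn": [0,0,0],"fingers": 0},
    {"delta_pos": [0.1,0,-0.17],"turn": [0,0,0],"fingers": 0},
  ],
)

```text
clock: 14.82
position: [0.5366, 0.0184, 0.1887]
ee_rot: [0.669, 0.743, -0.0, 0.0]
ft_force: [-0.4, 0.3, 0.0]
grip_width: 0.996
grasp_force: 0.0
```

```bash
python3 door.py
python3 - <<'E'
from h import *
hin=np.array([.754,-.171]);yaw=.105
R=np.array([[np.cos(yaw),np.sin(yaw)],[-np.sin(yaw),np.cos(yaw)]])
for n in("scene","side","wrist"):
    c,P,o=snap(n);hsv=cv2.cvtColor(c["color"],cv2.COLOR_RGB2HSV)
    b=(P[...,:2]-hin)@R.T
    m=(hsv[...,1]>70)&(hsv[...,0]>7)&(hsv[...,0]<25)&(P[...,2]<.05)&(b[...,0]<-.1)&(b[...,0]>-.27)&(abs(b[...,1])<.17)
    q=b[m];z=P[m][:,2]
    print(n,len(q)); 
    if len(q)>10: print(np.percentile(q,[1,50,99],axis=0).round(4).tolist())
    a=(q[:,1]>.02)&(z>.006)
    if a.sum()>50: 
        k=np.polyfit(q[a,1],z[a],1);print("slope",k)
E
```

```text
scene 783 slope [-0.00193761  0.00918189] ang 1.5690623968524142
side 989 slope [-0.0013359  -0.00991308] ang 1.5696641011945862
[0.53637153 0.01796045 0.18816037] [-0.61339857 -0.02407464 -0.06572362] 14.875
scene 367
[[-0.2136, 0.0094], [-0.1904, 0.0844], [-0.1733, 0.1398]]
slope [0.11338    0.00919453]
side 107
[[-0.2175, -0.0223], [-0.2073, 0.0985], [-0.1847, 0.1356]]
slope [0.17099086 0.00251786]
wrist 2567
[[-0.2148, 0.0082], [-0.1958, 0.0896], [-0.178, 0.1376]]
slope [0.11661599 0.01077194]
```

Door and wedge sit correctly: tip at −22 mm, butt at +137 mm, 196 mm out. To confirm the jam, I'll press gently on the butt with shut fingers.

>>> move_arm(
  plan=[
    {"delta_pos": [0,0,0.04],"turn": [0,0,0],"fingers": 1},
    {"delta_pos": [0,0,0.08],"turn": [0,0,0],"fingers": 1},
    {"delta_pos": [0,0,0.12],"turn": [0,0,0],"fingers": 1},
    {"delta_pos": [0,0,0.15],"turn": [0,0,0],"fingers": 1},
    {"delta_pos": [0,0,0.167],"turn": [0,0,0],"fingers": 1},
    {"delta_pos": [-0.01,0,0.167],"turn": [0,0,0],"fingers": 1},
    {"delta_pos": [-0.025,0,0.167],"turn": [0,0,0],"fingers": 1},
    {"delta_pos": [-0.035,0,0.167],"turn": [0,0,0],"fingers": 1},
    {"delta_pos": [-0.045,0,0.167],"turn": [0,0,0],"fingers": 1},
    {"delta_pos": [-0.045,0,0.167],"turn": [0,0,0],"fingers": 1},
  ],
)

```text
clock: 16.32
position: [0.5417, -0.0267, 0.0221]
ee_rot: [0.67, 0.743, 0.0, 0.0]
ft_force: [-0.1, 0.3, -0.3]
grip_width: -0.0
grasp_force: 0.0
```

>>> move_arm(
  plan=[
    {"delta_pos": [-0.003,0,0],"turn": [0,0,0],"fingers": 1},
    {"delta_pos": [-0.006,0,0],"turn": [0,0,0],"fingers": 1},
    {"delta_pos": [-0.009,0,0],"turn": [0,0,0],"fingers": 1},
    {"delta_pos": [-0.011,0,0],"turn": [0,0,0],"fingers": 1},
    {"delta_pos": [-0.011,0,0],"turn": [0,0,0],"fingers": 1},
  ],
)

```text
clock: 16.95
position: [0.5427, -0.0367, 0.0218]
ee_rot: [0.669, 0.743, -0.0, -0.0]
ft_force: [0.8, -0.3, 0.4]
grip_width: 0.001
grasp_force: 0.0
```

>>> move_arm(
  plan=[
    {"delta_pos": [-0.002,0,0],"turn": [0,0,0],"fingers": 1},
    {"delta_pos": [-0.004,0,0],"turn": [0,0,0],"fingers": 1},
    {"delta_pos": [-0.004,0,0],"turn": [0,0,0],"fingers": 1},
  ],
)

```text
clock: 17.32
position: [0.5431, -0.0407, 0.0218]
ee_rot: [0.669, 0.743, 0.0, 0.0]
ft_force: [0.1, -0.2, 0.7]
grip_width: -0.003
grasp_force: 0.0
```

>>> move_arm(
  plan=[
    {"delta_pos": [-0.002,0,0],"turn": [0,0,0],"fingers": 1},
    {"delta_pos": [-0.003,0,0],"turn": [0,0,0],"fingers": 1},
    {"delta_pos": [-0.003,0,0],"turn": [0,0,0],"fingers": 1},
  ],
)

```text
clock: 17.7
position: [0.5434, -0.0431, 0.0217]
ee_rot: [0.669, 0.743, 0.0, -0.0]
ft_force: [0.5, 2.4, 0.8]
grip_width: -0.0
grasp_force: 1.1
```

>>> move_arm(
  plan=[
    {"delta_pos": [-0.002,0,0],"turn": [0,0,0],"fingers": 1},
    {"delta_pos": [-0.002,0,0],"turn": [0,0,0],"fingers": 1},
  ],
)

```text
clock: 17.95
position: [0.5434, -0.0433, 0.0217]
ee_rot: [0.668, 0.744, 0.001, -0.001]
ft_force: [-2.0, 8.2, 1.5]
grip_width: 0.005
grasp_force: 4.2
```

Contact, and the wedge does not yield. I go a little further, to about 14 N.

>>> move_arm(
  plan=[
    {"delta_pos": [-0.001,0,0],"turn": [0,0,0],"fingers": 1},
    {"delta_pos": [-0.002,0,0],"turn": [0,0,0],"fingers": 1},
    {"delta_pos": [-0.002,0,0],"turn": [0,0,0],"fingers": 1},
  ],
)

```text
clock: 18.32
position: [0.5436, -0.0436, 0.0218]
ee_rot: [0.668, 0.744, 0.001, -0.002]
ft_force: [-3.1, 14.3, 4.1]
grip_width: 0.001
grasp_force: 6.9
```

>>> move_arm(
  plan=[
    {"delta_pos": [0.004,0,0],"turn": [0,0,0],"fingers": 1},
    {"delta_pos": [0.02,0,0],"turn": [0,0,0],"fingers": 1},
    {"delta_pos": [0.05,0,0],"turn": [0,0,0],"fingers": 1},
    {"delta_pos": [0.06,0,-0.05],"turn": [0,0,0],"fingers": 1},
    {"delta_pos": [0.06,0,-0.1],"turn": [0,0,0],"fingers": 1},
    {"delta_pos": [0.06,0,-0.12],"turn": [0,0,0],"fingers": 1},
    {"delta_pos": [0.06,0,-0.12],"turn": [0,0,0],"fingers": 1},
  ],
)

```text
clock: 19.2
position: [0.5385, 0.0127, 0.1433]
ee_rot: [0.669, 0.743, 0.001, 0.001]
ft_force: [-0.4, 0.6, -0.7]
grip_width: -0.003
grasp_force: 0.0
```

```bash
python3 door.py; python3 -c "
from workcell import hand_in
print(hand_in())"
```

```text
scene 779 slope [-0.00082833  0.00915943] ang 1.570171666499399
side 992 slope [-0.00084203 -0.00988377] ang 1.5701579715455023
[0.53758736 0.01265644 0.14174362] [-0.44168659 -0.70918312 -0.123872  ] 19.25
the job is handed in; nothing more can be done
None
```

The job is handed in with no verdict returned: the door is open at its stop (about 1.57 rad), the wedge is under its outer half about 196 mm out from the hinge, and it moved under 1 mm against a 14 N test push after release, though the pinch force itself could not be measured.

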